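# Build the sieve tower on the shaker

## Robot

A 6-joint arm with a two-finger parallel gripper is mounted at the origin on the work surface. World frame = base frame: x ahead of the robot, y to its left, z up, the work surface at z = 0. Lengths are in m, angles in rad, forces in N, time in s.
With the tool pointing down it reaches from about 0.375 to 0.9 m from the base axis. Payload 3.1 kg.
Tool frame: the origin (TCP) lies at the very end of the fingers, on their centre line; the grasp point (between the pads) lies 19 mm behind it; z points along the fingers, y is the line along which they close (so a half turn about z gives the same grasp; the last joint's range is limited). The gripper opens to 87 mm and grips with 3 to 60 N. Pads are 19 mm wide; open, the fingers measure 117 mm over their backs; the gripper's body (75 mm by 190 mm) begins 51 mm behind the grasp point.
Start: joints at [0.996, 0.527, 1.433, -0, 1.181, -0.178], TCP at [0.242, 0.576, 0.223] pointing down, gripper open.
Joint ranges: [-3.08, 3.08], [-0.75, 2.2], [0.22, 2.44], [-1.43, 4.57], [0, 2.65], [-2.85, 2.85]. Speed limits (rad/s): [2.79, 2.79, 3.14, 3.14, 3.14, 3.14].

## Interface

Orientations are given as a 3x3 rotation matrix whose columns are the frame's x, y, z axes.
In Python, from workcell import state, capture, get_calibration, hand_in gives the robot as it stands.
- The arm moves only by the shell command python3 -m creep 'ROWS' [FORCE]. ROWS is JSON, a list that holds one entry, the list of rows, each a list of 7 numbers: the shift along the tool's x, y, z in cm, then the turn, a rotation vector about the tool's x, y, z in degrees, then the finger opening in cm, from 0 to 8.7. In form: [[[dx, dy, dz, rx, ry, rz, hand], ...]]. A call has 1 to 20 rows; each row shifts and turns the commanded pose from where the row before left it, along the tool's axes as they then stand; what a row does not reach is not made up. A row lasts 1/8 s, in which the tool goes at most 62.5 mm and 10.7 degrees, less where a joint would pass 70% of its speed; a pose out of reach is approached as far as the arm can. A call with a gripper value outside its range is refused whole. The fingers move at their own pace and stop on an object; FORCE is the grip in N (left out, the last holds). Time passes only in rows, so rows that do not move let the fingers close. It gives the time, the measured TCP pose, the force, the opening and the grip force at its end, in the units of the state.
- state(): the state, without advancing time (a new reading comes with each control period).
- capture(name): name is "side" or "top"; returns (picture, depth): 480x640x3 uint8, red, green, blue; 480x640 float32, m along the optical axis (not along the pixel's ray), 0 where there is no reading.
- get_calibration(name): a dict with "mtx" (3x3 intrinsics, pixels), "dist_coeffs" ([k1, k2, p1, p2, k3] as OpenCV has them; the pictures are not rectified), "cam_to_world" (4x4, takes a point from camera to world coordinates). Camera axes: x right, y down, z forward; pixel columns grow to the right and rows downward; lengths in m; the calibration is good to about 2 mm. A picture is of the moment at which its call begins. get_calibration takes no time and is no camera call.
- hand_in(): hands the job in; it is judged then, once.
The state is a dict: "time_s": time; "qpos": joint angles; "joint_velocities": joint speeds; "joint_efforts": joint torques, N m; "ee_pos": TCP position; "eef_rot": TCP orientation; "contact_force": force on the tool from outside, world axes, zero at the start; "wrist_torque": the same for the moment, N m; "width": finger opening in m; "grip_force": force on a finger pad.
Only numpy, scipy, OpenCV 4.12 (cv2) and the standard library are available. Lean on these libraries where they do the work, as an engineer would, in place of code of your own. Each camera call takes 0.05 s, during which the arm holds its last target. There are 200 camera calls.

## Task

Get the sieve shaker ready for a crushed rock sample: stand the receiver pan in the middle of the shaker's round platform, nest the fine sieve in the pan, the coarse sieve in the fine one, and close the top with the lid, each part seated fully home and level. Do not disturb the rock, the reagent bottle or the pipette-tip box.

Things in the scene. Friction and masses are not known exactly. Their poses are not given: they have to be found in the camera images.
- pan_mid (a point): Receiver pan: plain steel cup, 62 mm outside diameter, 30 mm high, wall 2.5 mm, mouth 57 mm across, smooth solid floor 4 mm thick, no mesh, flat bottom, no spigot. Point: its centre, half-way up (15 mm above the underside); z up. The part above nests 10 mm deep in its mouth.
- fine_sieve_mid (a point): Fine sieve: the low one, close mesh (2.7 mm). Steel, 34 mm high in all: a 10 mm spigot below (53 mm diameter, tapering to 45 at the foot), then a 24 mm frame, 62 mm outside diameter, mouth 57 mm. Stands on its spigot. Point: centre, half-way up (17 mm above the underside); z up. Seated: shoulder on the rim below, spigot 10 mm inside it, 2 mm clear all round.
- coarse_sieve_mid (a point): Coarse sieve: the tall one, wide mesh (9.5 mm, thick wires). Steel, 54 mm high in all: a 10 mm spigot below (53 mm diameter, tapering to 45 at the foot), then a 44 mm frame, 62 mm outside diameter, mouth 57 mm. Stands on its spigot. Point: centre, half-way up (27 mm above the underside); z up. Seated: shoulder on the rim below, spigot 10 mm inside it.
- lid_mid (a point): Lid: steel disc, 62 mm diameter, 4 mm thick, with a black round knob on top (22 mm diameter, 24 mm high) and the same 10 mm spigot below, on which it stands. 38 mm high in all. Point: on its axis, half-way up (19 mm above the underside, 5 mm above the knob's foot, 19 mm below the knob's top); z up.
- platform (a point): Sieve shaker, fixed: a white housing 140 x 140 mm on rubber feet, with a grey control panel on one side and a round black rubber platform (100 mm diameter, 8 mm thick) on top. This point is the centre of the platform's top face, 63 mm above the bench; z up.
- rock_mid (a point): Bystander: grey and brown rock sample, about 85 x 55 x 45 mm, loose. This point is on its middle, 20 mm up.
- bottle_mid (a point): Bystander: glass reagent bottle with an orange cap, 66 mm diameter, 125 mm high, loose. This point is on its axis, half-way up.
- tip_box_mid (a point): Bystander: blue pipette-tip box with a white cover, about 80 x 115 x 58 mm, loose. This point is at its centre, half-way up.
Mind the look-alikes: they are no part of the job. What is shaped like the part that bears fine_sieve_mid but green or pink is not meant.

How it is judged:
At the end, for the whole second after the job is handed in: Pan within 15 mm of the platform's centre; fine sieve nested in the pan, coarse sieve in the fine sieve, lid in the coarse sieve, each within 5 mm of the axis of the part below, within 3 mm of its seated height and level to 0.08 rad; all released and at rest (horizontal distance between pan_mid and platform below 0.015 m and z of pan_mid in the frame of platform between 0.012 and 0.018 m and angle between each of pan_mid, fine_sieve_mid, coarse_sieve_mid, lid_mid's own z axis and vertical below 0.08 rad and horizontal distance between fine_sieve_mid and pan_mid below 0.005 m and z of fine_sieve_mid in the frame of pan_mid between 0.019 and 0.025 m and horizontal distance between coarse_sieve_mid and fine_sieve_mid below 0.005 m and z of coarse_sieve_mid in the frame of fine_sieve_mid between 0.031 and 0.037 m and horizontal distance between lid_mid and coarse_sieve_mid below 0.005 m and z of lid_mid in the frame of coarse_sieve_mid between 0.033 and 0.039 m); the robot touches nothing.
It fails at once if the rock is pushed more than 30 mm or tipped over (distance of rock_mid from where it was at the start of the episode above 0.03 m or angle between rock_mid's own z axis and vertical above 0.5 rad).
It fails at once if the reagent bottle is pushed more than 30 mm or tipped over (distance of bottle_mid from where it was at the start of the episode above 0.03 m or angle between bottle_mid's own z axis and vertical above 0.5 rad).
It fails at once if the pipette-tip box is pushed more than 30 mm or tipped over (distance of tip_box_mid from where it was at the start of the episode above 0.03 m or angle between tip_box_mid's own z axis and vertical above 0.5 rad).
It also fails if it takes over 125 s, if anything falls off the work surface, if the arm or the gripper's body presses on something with over 40 N, if the wrist force passes 120 N, or if a joint passes its speed limit or range.

## Working session

There is one attempt and no reset: what is moved stays moved. The work goes in short steps, Python scripts to look and compute and a shell command to move; the robot and the scene stay as the last step left them, time stands still between calls to the robot, and variables do not carry over. Pictures are saved under pics/ and viewed, at most 14 in all, crops included, and the job is handed in when it is done.

```bash
mkdir -p pics; ls
cat > h.py <<'E'
import numpy as np, cv2
from workcell import state, capture, get_calibration
def load(n):
    d=np.load(f'pics/{n}.npz'); return d['im'],d['de']
def snap(n,tag):
    im,de=capture(n); np.savez(f'pics/{tag}.npz',im=im,de=de); cv2.imwrite(f'pics/{tag}.png',im[:,:,::-1]); return im,de
def ray(n,uv):
    c=get_calibration(n); T=np.array(c['cam_to_world'])
    p=cv2.undistortPoints(np.array(uv,float).reshape(-1,1,2),np.array(c['mtx']),np.array(c['dist_coeffs']))[:,0]
    d=np.c_[p,np.ones(len(p))]@T[:3,:3].T
    return T[:3,3],d
def plane(n,uv,z):
    o,d=ray(n,uv); return o+d*((z-o[2])/d[:,2])[:,None]
def cloud(n,de):
    v,u=np.mgrid[:480,:640]; o,d=ray(n,np.c_[u.ravel(),v.ravel()])
    P=(o+d*de.reshape(-1,1)).reshape(480,640,3); P[de==0]=np.nan; return P
E
python3 - <<'E'
from h import *
for n in('top','side'):
    snap(n,n+'0'); c=get_calibration(n); print(n,np.round(c['cam_to_world'],3).tolist(),np.round(c['mtx'],0).tolist())
s=state(); print(s['time_s'],s['eef_rot'],s['width'],s['contact_force'])
E
```

```text
pics
top [[0.005, -0.989, 0.149, 0.437], [-1.0, -0.003, 0.016, 0.029], [-0.015, -0.149, -0.989, 1.18], [0.0, 0.0, 0.0, 1.0]] [[542.0, 0.0, 325.0], [0.0, 542.0, 240.0], [0.0, 0.0, 1.0]]
side [[0.862, -0.39, 0.323, 0.172], [-0.506, -0.66, 0.556, -0.726], [-0.004, -0.642, -0.766, 1.103], [0.0, 0.0, 0.0, 1.0]] [[543.0, 0.0, 336.0], [0.0, 543.0, 247.0], [0.0, 0.0, 1.0]]
0.1 [[-9.22286926e-01  3.86504449e-01 -1.06628354e-03]
 [ 3.86505760e-01  9.22285542e-01 -1.63614451e-03]
 [ 3.51040765e-04 -1.92111942e-03 -9.99998093e-01]] 0.08682354515752808 [-0.246665   -0.09443845  0.01312411]
```

View pics/top0.png

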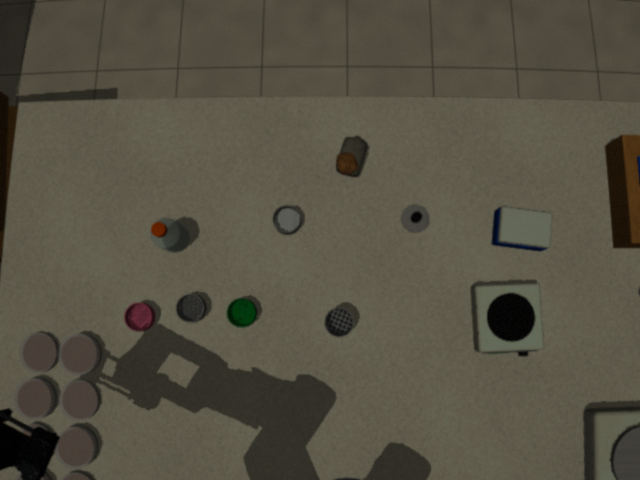

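View pics/side0.png

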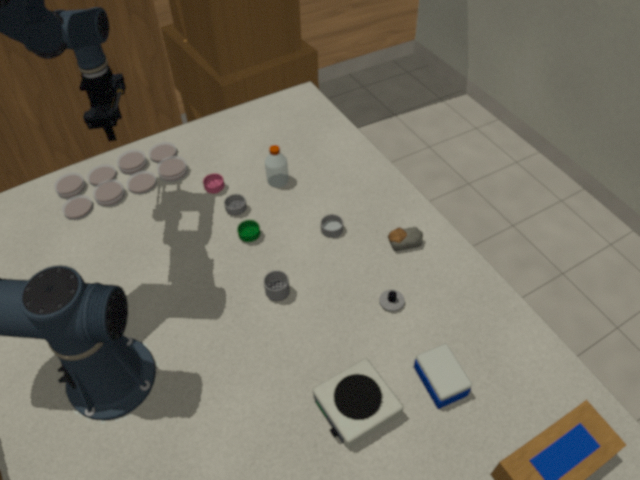

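Top view: pan at (288,219), grey fine sieve at (192,307), coarse sieve at (340,321), lid at (415,218), platform at (512,317). The bystanders are the rock (350,158), bottle (168,233) and tip box (522,228).
Possible mix-ups for the fine sieve: pink (140,317) and green (242,312) are look-alikes, so the grey one at (192,307) is the one I want. The pan (288,219) is also a low cup, but it has a plain floor. I'll check the choice in a crop and measure from depth.

```bash
cat > m.py <<'E'
from h import *
from scipy.spatial.transform import Rotation
def circ(P):
    A=np.c_[2*P[:,:2],np.ones(len(P))]; s=np.linalg.lstsq(A,(P[:,:2]**2).sum(1),rcond=None)[0]
    return s[0],s[1],np.sqrt(s[2]+s[0]**2+s[1]**2)
def meas(n,tag,uv,zr,tol=.004,R=.05):
    """points within tol of rim height zr near pixel uv: outer hull -> min enclosing circle"""
    im,de=load(tag); P=cloud(n,de); c=plane(n,[uv],zr)[0]
    m=(np.hypot(P[...,0]-c[0],P[...,1]-c[1])<R)&(abs(P[...,2]-zr)<tol)
    Q=P[m][:,:2]
    if len(Q)<8: return len(Q)
    (x,y),r=cv2.minEnclosingCircle((Q*1000).astype(np.float32))
    h=cv2.convexHull((Q*1000).astype(np.float32))[:,0]/1000
    return len(Q),np.round([x/1e3,y/1e3,r/1e3],4),np.round(circ(h),4),'zmed',np.round(np.median(P[m][:,2]),4)
E
python3 - <<'E'
from m import *
L=dict(pan=((288,219),(332,226),.03),fine=((192,307),(235,205),.034),coarse=((340,321),(277,286),.054),lid=((415,218),(392,300),.014),plat=((512,317),(358,396),.063))
for k,(a,b,z) in L.items():
    print(k); print(meas('top','top0',a,z,R=.065 if k=='plat' else .05)); print(meas('side','side0',b,z,R=.065 if k=='plat' else .05))
for k,uv in dict(rock=(350,158),bottle=(168,233),box=(522,228),green=(242,312),pink=(140,317)).items(): print(k,plane('top',[uv],.03).round(3))
im,_=load('top0')
a=cv2.resize(im[270:350,110:370],None,fx=3,fy=3,interpolation=cv2.INTER_CUBIC); b=cv2.resize(im[185:265,250:510],None,fx=3,fy=3,interpolation=cv2.INTER_CUBIC)
cv2.imwrite('pics/crop0.png',np.clip(np.vstack([a,b])[:,:,::-1]*1.7,0,255).astype(np.uint8))
E
```

```text
pan
(110, array([0.6587, 0.1331, 0.0313]), array([0.6582, 0.1329, 0.0305]), 'zmed', np.float64(0.0295))
(91, array([0.6558, 0.1321, 0.0329]), array([0.656 , 0.1325, 0.0313]), 'zmed', np.float64(0.0291))
fine
(111, array([0.4633, 0.3355, 0.0311]), array([0.4636, 0.3354, 0.0303]), 'zmed', np.float64(0.034))
(86, array([0.4628, 0.3331, 0.0331]), array([0.4631, 0.334 , 0.0315]), 'zmed', np.float64(0.0333))
coarse
(108, array([0.4367, 0.0186, 0.0309]), array([0.4369, 0.0187, 0.0305]), 'zmed', np.float64(0.0537))
(115, array([0.4341, 0.0179, 0.0322]), array([0.435 , 0.0178, 0.0311]), 'zmed', np.float64(0.0539))
lid
(478, array([ 0.6629, -0.149 ,  0.0313]), array([ 0.6631, -0.1487,  0.0307]), 'zmed', np.float64(0.0141))
(312, array([ 0.6611, -0.1487,  0.0318]), array([ 0.6613, -0.1488,  0.0309]), 'zmed', np.float64(0.0146))
plat
(1759, array([ 0.448 , -0.3341,  0.064 ]), array([ 0.4455, -0.3366,  0.0606]), 'zmed', np.float64(0.063))
(1752, array([ 0.4473, -0.3383,  0.0645]), array([ 0.4468, -0.3401,  0.0623]), 'zmed', np.float64(0.0635))
rock [[ 0.793 -0.006  0.03 ]]
bottle [[0.625 0.391 0.03 ]]
box [[ 0.638 -0.38   0.03 ]]
green [[0.456 0.223 0.03 ]]
pink [[0.442 0.445 0.03 ]]
```

View pics/crop0.png

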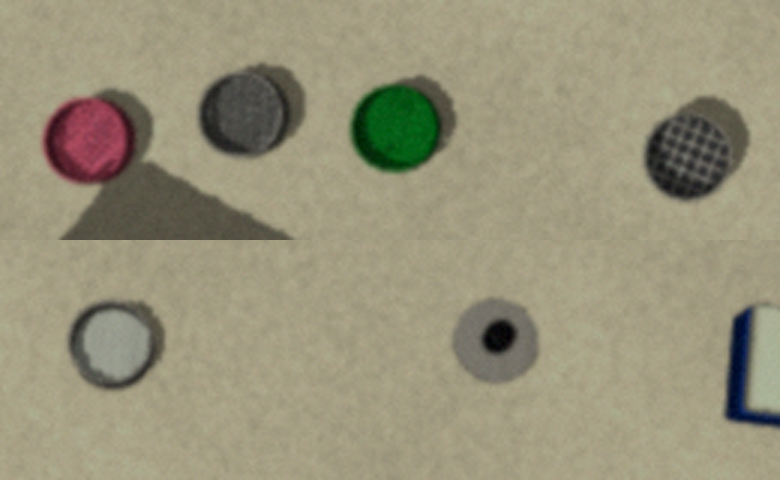

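The crop shows plain floor in the pan, close mesh in the grey cup, wide mesh in the coarse sieve and the black knob on the lid, so the choices hold. Sizes agree too: every fit gives about 31 mm radius, at the expected heights.

Targets (x, y):

| Part | x | y |
|---|---|---|
| Pan | 0.657 | 0.133 |
| Fine sieve | 0.463 | 0.335 |
| Coarse sieve | 0.436 | 0.018 |
| Lid | 0.662 | -0.149 |
| Platform | 0.447 | -0.337 |

I'll turn the tool so that x_tool = +Y, y_tool = +X and z_tool = down, then move over the pan.

```bash
python3 -m creep '[[[0,0,0,0,0,9.6,8.7],[0,0,0,0,0,9.6,8.7],[0,0,0,0,0,9.6,8.7],[0,0,0,0,0,9.6,8.7],[0,0,0,0,0,9.6,8.7],[0,0,0,0,0,9.6,8.7],[0,0,0,0,0,9.7,8.7],[-3.69,3.46,0,0,0,0,8.7],[-3.69,3.46,0,0,0,0,8.7],[-3.69,3.46,0,0,0,0,8.7],[-3.69,3.46,0,0,0,0,8.7],[-3.69,3.46,0,0,0,0,8.7],[-3.69,3.46,0,0,0,0,8.7],[-3.69,3.46,0,0,0,0,8.7],[-3.69,3.46,0,0,0,0,8.7],[-3.69,3.46,0,0,0,0,8.7],[-3.69,3.46,0,0,0,0,8.7],[-3.69,3.46,0,0,0,0,8.7],[-3.69,3.46,0,0,0,0,8.7]]]' 25
```

```text
time_s: 2.48
ee_pos: [0.6571, 0.132, 0.222]
eef_rot: [[0.001, 1.0, -0.001], [1.0, -0.001, 0.0], [0.0, -0.001, -1.0]]
contact_force: [-0.4, 0.9, 0.3]
width: 0.0868
grip_force: 0.0
```

```bash
python3 -m creep '[[[0,0,0,0,0,0,8.7],[0,0,0,0,0,0,8.7]]]'
python3 - <<'E'
from h import *
# platform centre by black mask
im,_=load('top0'); m=(im.max(2)<40).astype(np.uint8); m[:270]=0;m[345:]=0;m[:,:470]=0;m[:,545:]=0
n,l,s,c=cv2.connectedComponentsWithStats(m); i=1+s[1:,4].argmax(); print(s[i],c[i],plane('top',[c[i]],.063))
im,_=load('side0'); m=(im.max(2)<40).astype(np.uint8); m[:365]=0;m[425:]=0;m[:,:325]=0;m[:,390:]=0
n,l,s,c=cv2.connectedComponentsWithStats(m); i=1+s[1:,4].argmax(); print(s[i],c[i],plane('side',[c[i]],.063))
E
```

```text
time_s: 2.72
ee_pos: [0.6555, 0.1335, 0.2217]
eef_rot: [[0.001, 1.0, -0.002], [1.0, -0.001, 0.0], [0.0, -0.002, -1.0]]
contact_force: [-0.4, -0.6, -0.2]
width: 0.0874
grip_force: 0.0
[ 487  293   48   48 1762] [510.53632236 316.89103292] [[ 0.44636909 -0.33598734  0.063     ]]
[ 335  376   46   43 1528] [357.47447644 396.59751309] [[ 0.44490623 -0.34003384  0.063     ]]
```

```bash
python3 -m creep '[[[0,0.15,2.1,0,0,10,8.7],[0,0,2.1,0,0,10,8.7],[0,0,2.1,0,0,10,8.7],[0,0,2.1,0,0,10,8.7],[0,0,2.1,0,0,10,8.7],[0,0,2.1,0,0,10,8.7],[0,0,2.1,0,0,10,8.7],[0,0,2.1,0,0,10,8.7],[0,0,2.1,0,0,10,8.7],[0,0,1.3,0,0,0,8.7],[0,0,1.3,0,0,0,8.7],[0,0,0,0,0,0,8.7],[0,0,0,0,0,0,5.5],[0,0,0,0,0,0,5.5],[0,0,0,0,0,0,5.5],[0,0,0,0,0,0,5.5]]]' 10
```

```text
time_s: 4.72
ee_pos: [0.6583, 0.1333, 0.0081]
eef_rot: [[1.0, -0.0, 0.001], [-0.0, -1.0, 0.0], [0.001, -0.0, -1.0]]
contact_force: [-0.2, 0.5, 1.9]
width: 0.0625
grip_force: 10.0
```

```bash
python3 -m creep '[[[0,0,0,0,0,0,8.2],[0,0,0,0,0,0,8.2],[0,0,0,0,0,-10,8.2],[0,0,0,0,0,-10,8.2],[0,0,0,0,0,-10,8.2],[0,0,0,0,0,-10,8.2],[0,0,0,0,0,-10,8.2],[0,0,0,0,0,-10,8.2],[0,0,0,0,0,-10,8.2],[0,0,0,0,0,-10,8.2],[0,0,0,0,0,-10,8.2],[0,0,0,0,0,0,8.2],[0,0,0,0,0,0,5.5],[0,0,0,0,0,0,5.5],[0,0,0,0,0,0,5.5],[0,0,0,0,0,0,5.5]]]' 10
python3 -m creep '[[[0,0,0,0,0,0,5.5],[0,0,0,0,0,0,5.5],[0,0,-2,0,0,0,5.5],[0,0,-4,0,0,0,5.5],[0,0,-4,0,0,0,5.5],[0,0,-4,0,0,0,5.5],[0,0,-3,0,0,0,5.5]]]' 25
```

```text
time_s: 6.72
ee_pos: [0.658, 0.1334, 0.0075]
eef_rot: [[0.001, 1.0, 0.0], [1.0, -0.001, 0.0], [0.0, 0.0, -1.0]]
contact_force: [0.1, 0.7, 0.2]
width: 0.0613
grip_force: 10.0
time_s: 7.6
ee_pos: [0.6583, 0.1334, 0.181]
eef_rot: [[0.001, 1.0, 0.003], [1.0, -0.001, 0.0], [0.0, 0.003, -1.0]]
contact_force: [0.3, -0.2, -1.4]
width: 0.0613
grip_force: 25.0
```

```bash
python3 -m creep '[[[-2,-0.9,0,0,0,0,5.5],[-4.1,-1.84,0,0,0,0,5.5],[-4.1,-1.84,0,0,0,0,5.5],[-4.1,-1.84,0,0,0,0,5.5],[-4.1,-1.84,0,0,0,0,5.5],[-4.1,-1.84,0,0,0,0,5.5],[-4.1,-1.84,0,0,0,0,5.5],[-4.1,-1.84,0,0,0,0,5.5],[-4.1,-1.84,0,0,0,0,5.5],[-4.1,-1.84,0,0,0,0,5.5],[-4.1,-1.84,0,0,0,0,5.5],[-4.1,-1.84,0,0,0,0,5.5],[0,0,4,0,0,0,5.5],[0,0,3,0,0,0,5.5],[0,0,1.5,0,0,0,5.5],[0,0,0,0,0,0,5.5],[0,0,0,0,0,0,5.5]]]'
```

```text
time_s: 9.72
ee_pos: [0.4466, -0.3379, 0.0933]
eef_rot: [[0.0, 1.0, 0.001], [1.0, -0.0, -0.001], [-0.001, 0.001, -1.0]]
contact_force: [-0.4, -0.2, -0.7]
width: 0.0611
grip_force: 25.0
```

```bash
python3 -m creep '[[[0,0,1,0,0,0,5.5],[0,0,0.8,0,0,0,5.5],[0,0,0.3,0,0,0,5.5],[0,0,0.1,0,0,0,5.5],[0,0,0.1,0,0,0,5.5],[0,0,0,0,0,0,5.5]]]'; python3 -m creep '[[[0,0,0,0,0,0,8.2],[0,0,0,0,0,0,8.2],[0,0,0,0,0,0,8.2]]]'
```

```text
time_s: 10.48
ee_pos: [0.446, -0.3371, 0.0705]
eef_rot: [[0.0, 1.0, -0.0], [1.0, -0.0, 0.0], [0.0, -0.0, -1.0]]
contact_force: [-2.0, 0.9, 4.5]
width: 0.0614
grip_force: 25.0
time_s: 10.85
ee_pos: [0.4464, -0.3377, 0.0695]
eef_rot: [[0.001, 1.0, 0.0], [1.0, -0.001, -0.0], [-0.0, 0.0, -1.0]]
contact_force: [-0.5, 0.0, 0.2]
width: 0.0795
grip_force: 0.0
```

```bash
python3 -m creep '[[[0,0,-3,0,0,0,8.5],[0,0,-5,0,0,0,8.7],[0,0,-4,0,0,0,8.7],[4.8,0.12,0,0,0,0,8.7],[4.8,0.12,0,0,0,0,8.7],[4.8,0.12,0,0,0,0,8.7],[4.8,0.12,0,0,0,0,8.7],[4.8,0.12,0,0,0,0,8.7],[4.8,0.12,0,0,0,0,8.7],[4.8,0.12,0,0,0,0,8.7],[4.8,0.12,0,0,0,0,8.7],[4.8,0.12,0,0,0,0,8.7],[4.8,0.12,0,0,0,0,8.7],[4.8,0.12,0,0,0,0,8.7],[4.8,0.12,0,0,0,0,8.7],[4.8,0.12,0,0,0,0,8.7],[4.8,0.12,0,0,0,0,8.7],[0,0,0,0,0,0,8.7],[0,0,0,0,0,0,8.7]]]'
```

```text
time_s: 13.22
ee_pos: [0.4629, 0.334, 0.1891]
eef_rot: [[-0.0, 1.0, -0.001], [1.0, 0.0, -0.001], [-0.001, -0.001, -1.0]]
contact_force: [-0.4, -0.8, -0.2]
width: 0.0873
grip_force: 0.0
```

```bash
python3 -m creep '[[[0.1,0,1.8,0,0,10,8.7],[0,0,1.8,0,0,10,8.7],[0,0,1.8,0,0,10,8.7],[0,0,1.8,0,0,10,8.7],[0,0,1.8,0,0,10,8.7],[0,0,1.8,0,0,10,8.7],[0,0,1.8,0,0,10,8.7],[0,0,1.8,0,0,10,8.7],[0,0,1.6,0,0,10,8.7],[0,0,1,0,0,0,8.7],[0,0,0.6,0,0,0,8.7],[0,0,0,0,0,0,8.7],[0,0,0,0,0,0,5.5],[0,0,0,0,0,0,5.5],[0,0,0,0,0,0,5.5],[0,0,0,0,0,0,5.5]]]' 10
python3 -m creep '[[[0,0,0,0,0,0,8.2],[0,0,0,0,0,0,8.2],[0,0,0,0,0,-10,8.2],[0,0,0,0,0,-10,8.2],[0,0,0,0,0,-10,8.2],[0,0,0,0,0,-10,8.2],[0,0,0,0,0,-10,8.2],[0,0,0,0,0,-10,8.2],[0,0,0,0,0,-10,8.2],[0,0,0,0,0,-10,8.2],[0,0,0,0,0,-10,8.2],[0,0,0,0,0,0,8.2],[0,0,0,0,0,0,5.5],[0,0,0,0,0,0,5.5],[0,0,0,0,0,0,5.5],[0,0,0,0,0,0,5.5]]]' 10
```

```text
time_s: 15.22
ee_pos: [0.4636, 0.3357, 0.0138]
eef_rot: [[1.0, -0.0, 0.001], [-0.0, -1.0, 0.0], [0.001, -0.0, -1.0]]
contact_force: [0.3, 0.4, 1.4]
width: 0.0616
grip_force: 10.0
time_s: 17.23
ee_pos: [0.4635, 0.3355, 0.0135]
eef_rot: [[0.001, 1.0, 0.0], [1.0, -0.001, 0.0], [0.0, 0.0, -1.0]]
contact_force: [-0.4, -0.3, -0.3]
width: 0.0625
grip_force: 10.0
```

```bash
python3 -m creep '[[[0,0,0,0,0,0,5.5],[0,0,0,0,0,0,5.5]]]' 25
python3 - <<'E'
from m import *
snap('top','top1'); print(meas('top','top1',(510,317),.093),state()['ee_pos'])
E
```

```text
time_s: 17.48
ee_pos: [0.4635, 0.3355, 0.0135]
eef_rot: [[0.001, 1.0, 0.0], [1.0, -0.001, 0.0], [0.0, 0.0, -1.0]]
contact_force: [0.9, -0.6, 0.7]
width: 0.0621
grip_force: 25.0
(144, array([ 0.445 , -0.3367,  0.0319]), array([ 0.4454, -0.3367,  0.0312]), 'zmed', np.float64(0.0925)) [0.46353651 0.3355233  0.01354863]
```

```bash
python3 -m creep '[[[0,0,-2,0,0,0,5.5],[0,0,-5,0,0,0,5.5],[0,0,-5,0,0,0,5.5],[0,0,-4,0,0,0,5.5],[-2.3,-0.06,0,0,0,0,5.5],[-5,-0.128,0,0,0,0,5.5],[-5,-0.128,0,0,0,0,5.5],[-5,-0.128,0,0,0,0,5.5],[-5,-0.128,0,0,0,0,5.5],[-5,-0.128,0,0,0,0,5.5],[-5,-0.128,0,0,0,0,5.5],[-5,-0.128,0,0,0,0,5.5],[-5,-0.128,0,0,0,0,5.5],[-5,-0.128,0,0,0,0,5.5],[-5,-0.128,0,0,0,0,5.5],[-5,-0.128,0,0,0,0,5.5],[-5,-0.128,0,0,0,0,5.5],[-5,-0.128,0,0,0,0,5.5],[0,0,2,0,0,0,5.5],[0,0,2,0,0,0,5.5]]]'; python3 -m creep '[[[0,0,0,0,0,0,5.5],[0,0,0,0,0,0,5.5],[0,0,0,0,0,0,5.5]]]'
```

```text
time_s: 20.02
ee_pos: [0.4453, -0.3381, 0.1329]
eef_rot: [[0.002, 1.0, -0.0], [1.0, -0.002, 0.0], [0.0, -0.0, -1.0]]
contact_force: [-0.2, 0.4, -1.7]
width: 0.0622
grip_force: 25.0
time_s: 20.4
ee_pos: [0.4463, -0.3378, 0.1345]
eef_rot: [[0.0, 1.0, 0.001], [1.0, -0.0, -0.001], [-0.001, 0.001, -1.0]]
contact_force: [-0.1, -0.5, -0.6]
width: 0.0618
grip_force: 25.0
```

```bash
python3 -m creep '[[[0,0,1.2,0,0,0,5.5],[0,0,0.8,0,0,0,5.5],[0,0,0.5,0,0,0,5.5],[0,0,0.4,0,0,0,5.5],[0,0,0.4,0,0,0,5.5],[0,0,0.2,0,0,0,5.5],[0,0,0.15,0,0,0,5.5],[0,0,0,0,0,0,5.5]]]'; python3 -m creep '[[[0,0,0.1,0,0,0,5.5],[0,0,0,0,0,0,5.5]]]'
```

```text
time_s: 21.4
ee_pos: [0.4458, -0.3375, 0.0971]
eef_rot: [[0.001, 1.0, -0.0], [1.0, -0.001, -0.0], [-0.0, -0.0, -1.0]]
contact_force: [0.3, 0.1, -1.4]
width: 0.0623
grip_force: 25.0
time_s: 21.65
ee_pos: [0.4459, -0.3377, 0.0965]
eef_rot: [[0.001, 1.0, 0.0], [1.0, -0.001, -0.001], [-0.001, 0.0, -1.0]]
contact_force: [-0.3, 0.9, 1.7]
width: 0.062
grip_force: 25.0
```

```bash
python3 -m creep '[[[0,0,0,0,0,0,8.2],[0,0,0,0,0,0,8.2],[0,0,0,0,0,0,8.2],[0,0,-3,0,0,0,8.7],[0,0,-5,0,0,0,8.7],[0,0,-3,0,0,0,8.7],[4.45,-0.13,0,0,0,0,8.7],[4.45,-0.13,0,0,0,0,8.7],[4.45,-0.13,0,0,0,0,8.7],[4.45,-0.13,0,0,0,0,8.7],[4.45,-0.13,0,0,0,0,8.7],[4.45,-0.13,0,0,0,0,8.7],[4.45,-0.13,0,0,0,0,8.7],[4.45,-0.13,0,0,0,0,8.7],[0,0,0,0,0,0,8.7],[0,0,0,0,0,0,8.7],[0,0,0,0,0,0,8.7]]]'
python3 - <<'E'
from m import *
snap('top','top2'); print(meas('top','top2',(510,317),.117),state()['ee_pos'])
snap('side','side2'); print(meas('side','side2',(357,385),.117))
E
```

```text
time_s: 23.78
ee_pos: [0.436, 0.0174, 0.2061]
eef_rot: [[0.002, 1.0, 0.0], [1.0, -0.002, -0.0], [-0.0, 0.0, -1.0]]
contact_force: [-0.5, -0.4, -0.4]
width: 0.0872
grip_force: 0.0
(135, array([ 0.4452, -0.337 ,  0.0316]), array([ 0.4451, -0.3368,  0.0309]), 'zmed', np.float64(0.1165)) [0.43598998 0.01737165 0.20607192]
(164, array([ 0.4457, -0.3384,  0.0324]), array([ 0.4448, -0.3383,  0.031 ]), 'zmed', np.float64(0.1171))
```

```bash
python3 -m creep '[[[0.1,0,1.9,0,0,10,8.7],[0,0,1.9,0,0,10,8.7],[0,0,1.9,0,0,10,8.7],[0,0,1.9,0,0,10,8.7],[0,0,1.9,0,0,10,8.7],[0,0,1.9,0,0,10,8.7],[0,0,1.9,0,0,10,8.7],[0,0,1.9,0,0,10,8.7],[0,0,1.6,0,0,10,8.7],[0,0,1,0,0,0,8.7],[0,0,0.6,0,0,0,8.7],[0,0,0,0,0,0,8.7],[0,0,0,0,0,0,5.5],[0,0,0,0,0,0,5.5],[0,0,0,0,0,0,5.5],[0,0,0,0,0,0,5.5]]]' 10
python3 -m creep '[[[0,0,0,0,0,0,8.2],[0,0,0,0,0,0,8.2],[0,0,0,0,0,-10,8.2],[0,0,0,0,0,-10,8.2],[0,0,0,0,0,-10,8.2],[0,0,0,0,0,-10,8.2],[0,0,0,0,0,-10,8.2],[0,0,0,0,0,-10,8.2],[0,0,0,0,0,-10,8.2],[0,0,0,0,0,-10,8.2],[0,0,0,0,0,-10,8.2],[0,0,0,0,0,0,8.2],[0,0,0,0,0,0,5.5],[0,0,0,0,0,0,5.5],[0,0,0,0,0,0,5.5],[0,0,0,0,0,0,5.5]]]' 10
python3 -m creep '[[[0,0,0,0,0,0,5.5],[0,0,0,0,0,0,5.5],[0,0,0,0,0,0,5.5]]]' 25
```

```text
time_s: 25.88
ee_pos: [0.4358, 0.0195, 0.0223]
eef_rot: [[1.0, -0.0, 0.001], [-0.0, -1.0, -0.0], [0.001, 0.0, -1.0]]
contact_force: [-0.1, -0.9, 2.1]
width: 0.0606
grip_force: 10.0
time_s: 27.88
ee_pos: [0.4361, 0.0194, 0.0221]
eef_rot: [[0.001, 1.0, 0.001], [1.0, -0.001, -0.0], [-0.0, 0.001, -1.0]]
contact_force: [0.7, 0.3, 0.6]
width: 0.063
grip_force: 10.0
time_s: 28.25
ee_pos: [0.4359, 0.0194, 0.0221]
eef_rot: [[0.001, 1.0, 0.001], [1.0, -0.001, -0.0], [-0.0, 0.001, -1.0]]
contact_force: [1.4, -0.2, -0.8]
width: 0.0619
grip_force: 25.0
```

```bash
python3 -m creep '[[[0,0,-2,0,0,0,5.5],[0,0,-5,0,0,0,5.5],[0,0,-5,0,0,0,5.5],[0,0,-5,0,0,0,5.5],[0,0,-1,0,0,0,5.5],[-2.3,0.1,0,0,0,0,5.5],[-4.8,0.13,0,0,0,0,5.5],[-4.8,0.13,0,0,0,0,5.5],[-4.8,0.13,0,0,0,0,5.5],[-4.8,0.13,0,0,0,0,5.5],[-4.8,0.13,0,0,0,0,5.5],[-4.8,0.13,0,0,0,0,5.5],[-4.6,0.12,0,0,0,0,5.5],[0,0,2,0,0,0,5.5],[0,0,1,0,0,0,5.5],[0,0,0,0,0,0,5.5],[0,0,0,0,0,0,5.5],[0,0,0,0,0,0,5.5]]]'
```

```text
time_s: 30.5
ee_pos: [0.4458, -0.3373, 0.1727]
eef_rot: [[-0.0, 1.0, 0.001], [1.0, 0.0, -0.001], [-0.001, 0.001, -1.0]]
contact_force: [-0.1, -0.2, -2.5]
width: 0.0621
grip_force: 25.0
```

```bash
python3 -m creep '[[[0,0,1.5,0,0,0,5.5],[0,0,1,0,0,0,5.5],[0,0,0.7,0,0,0,5.5],[0,0,0.4,0,0,0,5.5],[0,0,0.4,0,0,0,5.5],[0,0,0.2,0,0,0,5.5],[0,0,0.1,0,0,0,5.5],[0,0,0,0,0,0,5.5]]]'; python3 -m creep '[[[0,0,0.08,0,0,0,5.5],[0,0,0,0,0,0,5.5]]]'
```

```text
time_s: 31.5
ee_pos: [0.4455, -0.3376, 0.1292]
eef_rot: [[0.001, 1.0, 0.0], [1.0, -0.001, -0.0], [-0.0, 0.0, -1.0]]
contact_force: [0.6, -0.4, -1.7]
width: 0.0623
grip_force: 25.0
time_s: 31.75
ee_pos: [0.4456, -0.3377, 0.129]
eef_rot: [[0.0, 1.0, 0.001], [1.0, -0.0, -0.001], [-0.001, 0.001, -1.0]]
contact_force: [-1.5, 0.9, 4.1]
width: 0.0617
grip_force: 25.0
```

```bash
python3 -m creep '[[[0,0,0,0,0,0,8.2],[0,0,0,0,0,0,8.2],[0,0,0,0,0,0,8.2],[0,0,-3,0,0,0,8.5],[0,0,-5,0,0,0,8.5],[0,0,-4,0,0,0,8.5],[3.14,3.6,0,0,0,0,8.5],[3.14,3.6,0,0,0,0,8.5],[3.14,3.6,0,0,0,0,8.5],[3.14,3.6,0,0,0,0,8.5],[3.14,3.6,0,0,0,0,8.5],[3.14,3.6,0,0,0,0,8.5],[0,0,5,0,0,0,7],[0,0,4,0,0,0,6],[0,0,0,0,0,0,6],[0,0,0,0,0,0,6],[0,0,0,0,0,0,6]]]'
python3 - <<'E'
from m import *
snap('top','top3'); print(meas('top','top3',(510,317),.161),state()['ee_pos'])
snap('side','side3'); print(meas('side','side3',(357,365),.161))
print(meas('side','side3',(392,300),.014))
E
```

```text
time_s: 33.88
ee_pos: [0.663, -0.15, 0.1608]
eef_rot: [[0.001, 1.0, 0.004], [1.0, -0.001, -0.002], [-0.002, 0.004, -1.0]]
contact_force: [-0.2, 0.4, 0.9]
width: 0.0599
grip_force: 0.0
(90, array([ 0.4454, -0.3346,  0.0308]), array([ 0.4452, -0.3369,  0.0303]), 'zmed', np.float64(0.161)) [ 0.6627882  -0.14995787  0.16065843]
(151, array([ 0.4449, -0.3382,  0.032 ]), array([ 0.445 , -0.3383,  0.0309]), 'zmed', np.float64(0.1611))
(305, array([ 0.6605, -0.148 ,  0.033 ]), array([ 0.6609, -0.1491,  0.0311]), 'zmed', np.float64(0.0146))
```

```bash
python3 -m creep '[[[0,0,1.5,0,0,10,5],[0,0,1.5,0,0,10,5],[0,0,1.5,0,0,10,5],[0,0,1.5,0,0,10,5],[0,0,1.5,0,0,10,5],[0,0,1.5,0,0,10,5],[0,0,1.5,0,0,10,5],[0,0,1.5,0,0,10,5],[0,0,1.1,0,0,10,5],[0,0,0.7,0,0,0,5],[0,0,0.5,0,0,0,5],[0,0,0,0,0,0,5],[0,0,0,0,0,0,1.5],[0,0,0,0,0,0,1.5],[0,0,0,0,0,0,1.5],[0,0,0,0,0,0,1.5],[0,0,0,0,0,0,1.5]]]' 8
python3 -m creep '[[[0,0,0,0,0,0,4.5],[0,0,0,0,0,0,4.5],[0,0,0,0,0,-10,4.5],[0,0,0,0,0,-10,4.5],[0,0,0,0,0,-10,4.5],[0,0,0,0,0,-10,4.5],[0,0,0,0,0,-10,4.5],[0,0,0,0,0,-10,4.5],[0,0,0,0,0,-10,4.5],[0,0,0,0,0,-10,4.5],[0,0,0,0,0,-10,4.5],[0,0,0,0,0,0,4.5],[0,0,0,0,0,0,1.5],[0,0,0,0,0,0,1.5],[0,0,0,0,0,0,1.5],[0,0,0,0,0,0,1.5]]]' 8
python3 -m creep '[[[0,0,0,0,0,0,1.5],[0,0,0,0,0,0,1.5],[0,0,0,0,0,0,1.5]]]' 25
```

```text
time_s: 36.1
ee_pos: [0.6616, -0.1491, 0.0155]
eef_rot: [[1.0, -0.001, 0.0], [-0.001, -1.0, 0.0], [0.0, -0.0, -1.0]]
contact_force: [0.3, 0.0, 2.1]
width: 0.0218
grip_force: 8.0
time_s: 38.1
ee_pos: [0.6617, -0.1493, 0.0153]
eef_rot: [[0.001, 1.0, 0.0], [1.0, -0.001, -0.0], [-0.0, 0.0, -1.0]]
contact_force: [1.0, 0.8, -1.0]
width: 0.0219
grip_force: 8.0
time_s: 38.48
ee_pos: [0.6616, -0.1493, 0.0153]
eef_rot: [[0.001, 1.0, 0.0], [1.0, -0.001, -0.0], [-0.0, 0.0, -1.0]]
contact_force: [0.5, -0.1, -0.1]
width: 0.0213
grip_force: 25.0
```

```bash
python3 -m creep '[[[0,0,-2,0,0,0,1.5],[0,0,-5,0,0,0,1.5],[0,0,-6,0,0,0,1.5],[0,0,-6,0,0,0,1.5],[0,0,-4,0,0,0,1.5],[-2,-2.3,0,0,0,0,1.5],[-3.2,-3.7,0,0,0,0,1.5],[-3.2,-3.7,0,0,0,0,1.5],[-3.2,-3.7,0,0,0,0,1.5],[-3.2,-3.7,0,0,0,0,1.5],[-3.2,-3.7,0,0,0,0,1.5],[-0.84,-0.8,0,0,0,0,1.5],[0,0,2,0,0,0,1.5],[0,0,1,0,0,0,1.5],[0,0,0,0,0,0,1.5],[0,0,0,0,0,0,1.5],[0,0,0,0,0,0,1.5]]]'
```

```text
time_s: 40.6
ee_pos: [0.446, -0.3375, 0.2159]
eef_rot: [[-0.0, 1.0, 0.001], [1.0, 0.0, -0.001], [-0.001, 0.001, -1.0]]
contact_force: [0.2, 0.1, -1.7]
width: 0.0211
grip_force: 25.0
```

```bash
python3 -m creep '[[[0,0,2,0,0,0,1.5],[0,0,1.2,0,0,0,1.5],[0,0,0.6,0,0,0,1.5],[0,0,0.4,0,0,0,1.5],[0,0,0.4,0,0,0,1.5],[0,0,0.2,0,0,0,1.5],[0,0,0.1,0,0,0,1.5],[0,0,0,0,0,0,1.5]]]'; python3 -m creep '[[[0,0,0.08,0,0,0,1.5],[0,0,0,0,0,0,1.5]]]'
```

```text
time_s: 41.6
ee_pos: [0.4455, -0.3376, 0.1664]
eef_rot: [[0.001, 1.0, 0.0], [1.0, -0.001, -0.0], [-0.0, 0.0, -1.0]]
contact_force: [-0.5, 1.4, -1.0]
width: 0.0212
grip_force: 25.0
time_s: 41.85
ee_pos: [0.4456, -0.3377, 0.1662]
eef_rot: [[0.001, 1.0, 0.0], [1.0, -0.001, -0.001], [-0.001, 0.0, -1.0]]
contact_force: [-1.0, 0.6, 3.7]
width: 0.0212
grip_force: 25.0
```

Seated at the expected height. I'll release, back off and take a final look.

```bash
python3 -m creep '[[[0,0,0,0,0,0,5],[0,0,0,0,0,0,5],[0,0,0,0,0,0,5],[0,0,-3,0,0,0,5],[0,0,-5,0,0,0,5],[0,0,-5,0,0,0,5],[4,0,0,0,0,0,5],[5,0,0,0,0,0,5],[5,0,0,0,0,0,5],[5,0,0,0,0,0,5],[0,0,0,0,0,0,5],[0,0,0,0,0,0,5]]]'
python3 - <<'E'
from m import *
snap('top','top4'); im,_=snap('side','side4')
print(meas('top','top4',(510,317),.165),meas('side','side4',(357,360),.165))
cv2.imwrite('pics/crop4.png',np.clip(cv2.resize(im[300:460,280:480],None,fx=3,fy=3,interpolation=cv2.INTER_CUBIC)[:,:,::-1]*1.4,0,255).astype(np.uint8))
E
```

```text
time_s: 43.35
ee_pos: [0.4458, -0.148, 0.2956]
eef_rot: [[-0.0, 1.0, 0.001], [1.0, 0.0, -0.001], [-0.001, 0.001, -1.0]]
contact_force: [0.4, -0.5, -0.3]
width: 0.0503
grip_force: 0.0
0 (474, array([ 0.4449, -0.3375,  0.0311]), array([ 0.4458, -0.3355,  0.0288]), 'zmed', np.float64(0.166))
```

View pics/crop4.png

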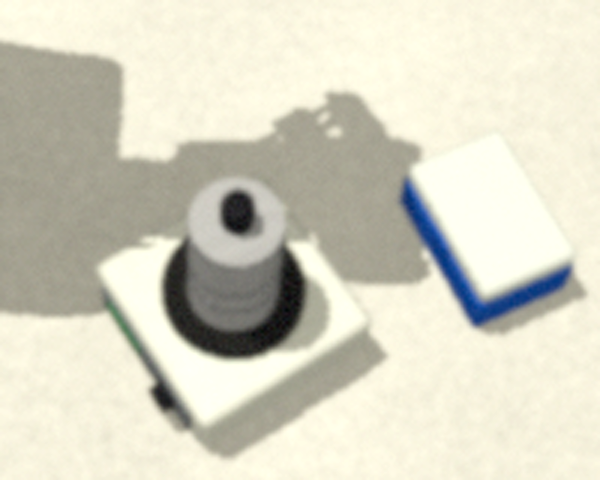

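The stack stands straight in the middle of the platform at crop (235,260). The lid is flat on top at z ≈ 0.166, where 0.165 is expected, and the gripper is clear.

```bash
python3 -c "
from workcell import hand_in
print(hand_in())"
```

```text
the job is handed in; nothing more can be done
None
```

The job is handed in at about 43 s of the 125 s allowed: pan, fine sieve, coarse sieve and lid are stacked and seated on the shaker platform, and no move went near the rock, bottle or tip box; the hand-in returned no verdict.

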